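Latch the hull mould shut

ROBOT

A 6-joint arm with a two-finger parallel gripper is mounted at the origin on the work surface. World frame = base frame: x ahead of the robot, y to its left, z up, the work surface at z = 0. Lengths are in m, angles in rad, forces in N, time in s.
With the tool pointing down it reaches from about 0.3 to 0.75 m from the base axis. Payload 8.5 kg.
Tool frame: the origin (TCP) lies at the very end of the fingers, on their centre line; the grasp point (between the pads) lies 19 mm behind it; z points along the fingers, y is the direction in which the jaws open and shut (so a half turn about z gives the same grasp; the last joint's range is limited). The gripper opens to 88 mm and grips with 3 to 60 N. Pads are 18 mm wide; open, the fingers measure 123 mm over their backs; the gripper's body (75 mm by 187 mm) begins 45 mm behind the grasp point.
Start: joints at [-1.384, 0.381, 1.297, -0, 1.464, -0.215], TCP at [0.215, -0.506, 0.239] pointing down, gripper open.
Joint ranges: [-3.11, 3.11], [-0.89, 2.33], [0.22, 2.48], [-1.42, 4.56], [0.17, 2.85], [-2.88, 2.88]. Speed limits (rad/s): [2.39, 2.39, 3.14, 3.14, 3.14, 3.14].

INTERFACE

Orientations are given as a unit quaternion [w, x, y, z].
In Python, from cell import robot gives the robot as it stands. Calls block until the motion is done:
- robot.movep(position, orientation): joint-space move of the TCP to a pose.
- robot.move_straight(position, rotation=None, speed=0.15): straight line of the TCP; rotation=None keeps the orientation; speed is the mean speed in m/s.
- robot.move_joints(angles): joint-space move.
- robot.open_gripper() and robot.gripper_close(effort=None): open the fingers fully, or close them until they stop; effort is the grip in N (None keeps the last).
- robot.dwell(seconds).
- robot.ik(position, orientation): joint angles nearest the present ones, or None.
- robot.state(): the state.
- robot.read_camera(name): name is "scene" or "top" or "wrist"; returns a dict with "img" (384x512x3 uint8, red, green, blue), "fx", "fy", "cx", "cy" (pixels), "R" (3x3) and "t" (3): a world point X has camera coordinates R X + t. Camera axes: x right, y down, z forward; pixel columns grow to the right and rows downward; lengths in m; the calibration is good to about 2 mm. A picture is of the moment at which its call begins. There is no depth.
A pose or a line that the arm cannot do raises robot.MotionError and nothing moves.
- robot.finish_job(): hands the job in, once; it reports no verdict.
The state is a dict: "time_s": time; "qpos": joint angles; "dq": joint speeds; "effort": joint torques, N m; "ee_pos": TCP position; "eef_rot": TCP orientation; "wrist_force": force on the tool from outside, world axes, zero at the start; "wrist_torque": the same for the moment, N m; "width": opening from 0.0 (shut) to 1.0 (fully open).
Only numpy, scipy, OpenCV 4.12 (cv2) and the standard library are available. Lean on these libraries where they do the work, as an engineer would, in place of code of your own. Each camera call takes 0.05 s, during which the arm holds its last target.

TASK

Close the blue two-part casting mould with its draw latch: take the loop by its orange tab and hook its bar over the steel keeper, right back under the keeper's lip, then press the red lever down over centre and firmly onto its black rubber buffer (some 15 to 20 N, never over 30), so that the two halves are drawn together. Go gently by feel so that nothing is bent, let go of everything, and leave the other things on the table where they are.

Things in the scene. Friction and masses are not known exactly. Their poses are not given: they have to be found in the camera images.
- pivot (a point): Lever hinge axis of the latch on top of the mould, 90 mm above the table. Axes: x level, across the parting line to the keeper; y level, along the hinge; z up. The mould: two blue blocks (265 x 110 mm together, tops 62 mm above the table) on a plywood board, fixed down. Two steel cheeks (27 mm wide over all, 26 mm along x) rise 10 mm above the axis.
- mould: The fixed block with its board; the origin lies on the table under the lever hinge, axes as pivot. The block reaches from 115 mm behind the hinge (-x) to 30 mm in front of it. More than 30 N of the robot against either block is too much.
- lever: Red lever, 22 mm wide, 10 mm thick, origin on the hinge axis, free end 92 mm from it along its own -x. Level when its axes match pivot; it starts raised 1.35 to 1.7 rad, and can swing on to 2.4 rad, leaning to the keeper. Stiff hinge (0.09 N m): it stays where left. The loop is hinged on it at x -19.9, z -2.4 mm, so pulling the loop swings the lever. Over 30 N on it bends it.
- lever_grip (a point): Where to push: on the lever's upper face (it looks to the keeper when upright), 75 mm from the hinge axis, mid-width; z = outward normal. With the loop hooked, closing takes about 3 to 8 N here; dead centre is about 0.12 rad above level; past it the latch stays shut, but must still be pressed down onto the buffer, felt as a sudden hard stop.
- lever_foot (a point): Point on the lever's underside, 72 mm from the hinge axis, that lands on the buffer. Press until the buffer is felt to push back with 10 N or more, held for a moment (about 15 to 20 N is right; over 30 N bends the lever).
- buffer_foot (a point): Foot, on top of the fixed block (62 mm above the table), of the black rubber screw buffer, 18 mm across, that stands 72 mm behind the hinge under the lowered lever's free end: the lever's end stop. Its top is not measured: it is set anew each time between 21 and 27 mm above this point, so the lever stops somewhere between -0.03 and 0.06 rad from level, to be found by feel.
- loop: Steel wire loop; origin on its hinge on the lever, x along the loop to the bar. Two side arms 40 mm apart join lever and bar; the keeper passes between them. It starts slanting up in the air, held lightly by its hinge (0.05 N m).
- loop_tab (a point): Centre of the loop's orange grip tab: 22 mm along the loop, 16 mm across (along the hinge axis), 18 mm high. Best pinched from above across its 16 mm, fingers closing along the hinge axis, so that it can tilt between the pads as the loop swings.
- loop_bar (a point): Middle of the loop's cross bar, a steel rod 8 mm thick, 46 mm long, parallel to the hinge axis, 90 mm from the loop's hinge on the lever. x points along the loop, away from the lever; in these axes the tab's centre lies 24 mm further in x and 9 mm up in z.
- keeper_seat (a point): Where the bar's middle lies when hooked, in the keeper's throat; axes and height as pivot. Throat opens to +x: post face 4 mm to -x; lip above, underside 6 mm up, top 11 mm up, reaching 4 mm to +x; ledge below, top 6 mm down, reaching 18 mm to +x. So: bar past the lip, down onto the ledge, back to -x till it meets the post. It stands 80 to 83 mm in +x from the pivot when open, 70 mm latched.
- half: Sliding block with the steel keeper (24 mm wide); origin as mould's when drawn shut, 10 to 13 mm to +x of it at the start. It slides along x; the gasket pushes it open with 3 N per mm (36 N when shut), plus 4 N friction. More than 70 N between loop and keeper is too much.
- casting: Bystander: small grey hull casting lying on the mould's board, 95 x 26 x 32 mm.
- cup: Bystander: small white mixing cup standing on the mould's board, 36 mm across, 34 mm high.
- ship: Bystander: white and blue model ship, about 245 x 68 mm, 125 mm high to the mast.
- driver: Bystander: orange screwdriver, 180 mm long, lying on the table.
- glue: Bystander: white bottle with red cap, 52 mm across, 130 mm high.
- redring: Bystander: red plastic ring, 76 mm across, 16 mm high.
- rack: Bystander: yellow plastic frame, 130 x 90 x 30 mm.

How it is judged:
On the way, in this order (a step that is already met when the one before it is completed fails the run):
1. the loop's bar lies in the keeper's throat, with the lever still raised (x of loop_bar in the frame of keeper_seat between -0.004 and 0.004 m and z of loop_bar in the frame of keeper_seat between -0.005 and 0.004 m and angle between lever_grip's own z axis and vertical above 0.8 rad), for 0.2 s.
2. the lever is pressed onto its buffer with at least 10 N, the loop still hooked (x of loop_bar in the frame of keeper_seat between -0.004 and 0.004 m and z of loop_bar in the frame of keeper_seat between -0.005 and 0.004 m and contact force between lever_plate and rubber_buffer above 10 N), for 0.1 s.
At the end, for the whole second after the job is handed in: The loop's bar lies in the keeper's throat (within 4 mm of its seat along the pull, and between lip and ledge), the lever is down on its buffer (gap under 2 mm) and at rest, and the two halves are drawn together (gap under 3 mm) (x of loop_bar in the frame of keeper_seat between -0.004 and 0.004 m and z of loop_bar in the frame of keeper_seat between -0.005 and 0.004 m and z of lever_foot in the frame of buffer_top below 0.002 m and x of keeper_seat in the frame of pivot below 0.073 m and angular speed of lever below 0.05 rad/s); the robot touches nothing.
It fails at once if more than 30 N of the robot on the lever (contact force between the fingers and lever_plate above 30 N).
It fails at once if more than 70 N between loop and keeper (contact force between loop and half above 70 N).
It fails at once if more than 30 N of the robot against the mould (contact force between the fingers and mould_c1 above 30 N or contact force between the fingers and half_c0 above 30 N or contact force between the fingers and half_c1 above 30 N or contact force between the fingers and half_c2 above 30 N or contact force between the fingers and half_c3 above 30 N).
It fails at once if another thing on the table or board moved by more than 30 mm (distance of any of casting, cup, ship, driver, glue, redring, rack from where it was at the start of the episode above 0.03 m).
It also fails if it takes over 61 s, if anything falls off the work surface, if the arm or the gripper's body presses on something with over 40 N, if the wrist force passes 120 N, or if a joint passes its speed limit or range.

## Working session

There is one attempt and no reset: what is moved stays moved. The work goes in short steps, each a Python script; the robot and the scene stay as the last script left them, time stands still between calls to the robot, and variables do not carry over. Pictures are saved under pics/ and viewed, and the job is handed in when it is done.

```bash
ls; mkdir -p pics; python3 - <<'E'
from cell import robot
import cv2,numpy as np
for n in ("scene","top","wrist"):
    c=robot.read_camera(n)
    cv2.imwrite(f"pics/{n}0.png",c["img"][:,:,::-1])
    np.savez(f"{n}0.npz",**c)
    print(n,c["fx"],c["cx"],c["cy"],np.round(c["R"],3).tolist(),np.round(c["t"],3), np.round(-np.array(c["R"]).T@c["t"],3))
print(robot.state())
E
```

```text
pics
scene 349.44044854963727 256.79138789344114 187.98339817089573 [[0.853, 0.522, -0.005], [0.34, -0.563, -0.753], [-0.396, 0.641, -0.658]] [-0.438 -0.135  1.297] [ 0.933 -0.678  0.749]
top 438.38986954310036 256.6078750292056 187.33520556668532 [[0.002, -1.0, 0.001], [-0.987, -0.002, -0.163], [0.163, -0.0, -0.987]] [-0.006  0.545  1.582] [ 0.279 -0.004  1.65 ]
wrist 276.74220987079065 255.18005865775106 193.25345668561823 [[0.391, -0.92, -0.001], [-0.876, -0.372, 0.307], [-0.282, -0.119, -0.952]] [-0.55  -0.042  0.391] [ 0.289 -0.475  0.385]
{'time_s': 0.15, 'qpos': array([-1.38430783e+00,  3.81029265e-01,  1.29796866e+00, -2.16274388e-05,
        1.46361603e+00, -2.15313315e-01]), 'dq': array([-0.00033289, -0.00259384, -0.00226891, -0.000101  , -0.00078756,
       -0.00088088]), 'effort': array([ 2.19366324e-03, -4.38079834e+01, -2.24614835e+01,  7.13755307e-02,
        3.43659392e-02, -8.38046662e-05]), 'ee_pos': array([ 0.2150417 , -0.50600744,  0.23832584]), 'eef_rot': array([-5.10751778e-04,  9.79886838e-01,  1.99553311e-01, -3.39051810e-06]), 'wrist_force': array([ 0.21861298,  0.64383744, -1.07500616]), 'wrist_torque': array([-0.03319221, -0.07239447,  0.03199737]), 'width': 1.0036476598601107}
```

View pics/scene0.png

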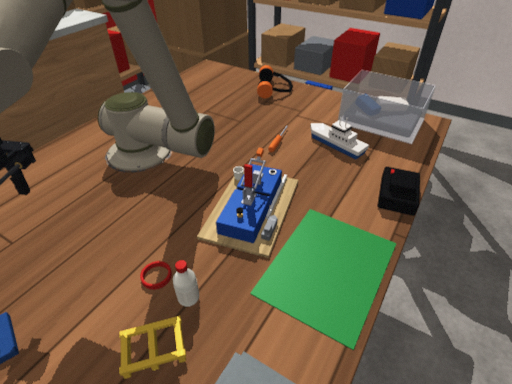

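View pics/top0.png

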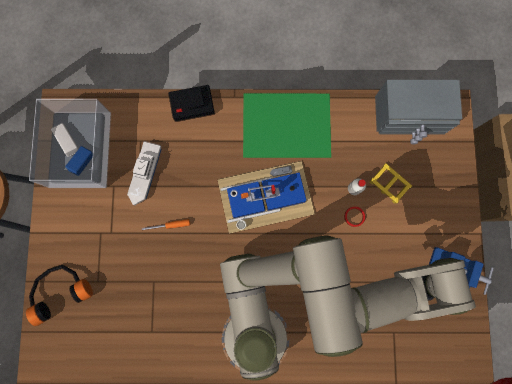

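View pics/wrist0.png

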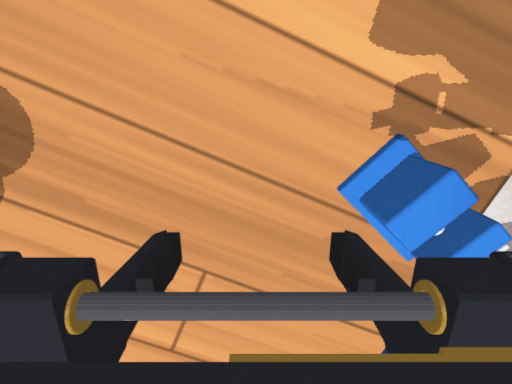

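The top view shows the mould at about (265,197) with the board tilted roughly 10°. The scene view shows it at about (250,205), with the red lever upright. I'll enlarge both.

```bash
python3 - <<'E'
import cv2
a=cv2.imread("pics/top0.png")[155:240,210:325]; cv2.imwrite("pics/topz.png",cv2.resize(a,None,fx=6.9,fy=6.9,interpolation=cv2.INTER_CUBIC))
a=cv2.imread("pics/scene0.png")[145:260,190:310]; cv2.imwrite("pics/scenez.png",cv2.resize(a,None,fx=5,fy=5,interpolation=cv2.INTER_CUBIC))
E
```

```text
(no output)
```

View pics/topz.png

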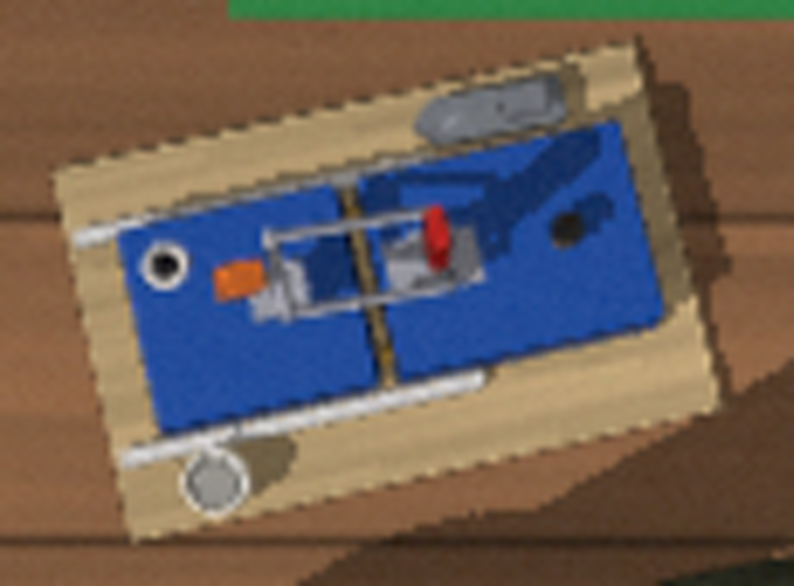

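View pics/scenez.png

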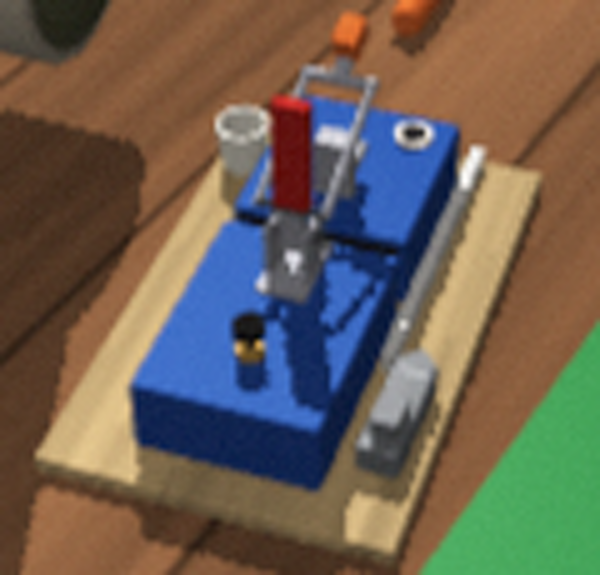

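```bash
cat > h.py <<'E'
import numpy as np, cv2
def ray(c,u,v):
    R=np.array(c["R"]);t=np.array(c["t"])
    d=R.T@np.array([(u-c["cx"])/c["fx"],(v-c["cy"])/c["fy"],1.0]); return -R.T@t,d/np.linalg.norm(d)
def onz(c,u,v,z):
    o,d=ray(c,u,v); return o+d*(z-o[2])/d[2]
def tri(obs):
    A=np.zeros((3,3));b=np.zeros(3);L=[]
    for c,u,v in obs:
        o,d=ray(c,u,v);P=np.eye(3)-np.outer(d,d);A+=P;b+=P@o;L.append((o,d))
    X=np.linalg.solve(A,b); return X,[np.linalg.norm(np.cross(X-o,d)) for o,d in L]
def proj(c,X):
    p=np.array(c["R"])@X+np.array(c["t"]); return c["fx"]*p[0]/p[2]+c["cx"],c["fy"]*p[1]/p[2]+c["cy"]
def load(n): 
    d=np.load(n); return {k:d[k] for k in d}
E
python3 - <<'E'
from h import *
c=load("top0.npz")
for u,v in [(615,122),(662,325),(118,235),(160,430),(347,187),(388,382)]:
    print(onz(c,210+u/6.9-.43,155+v/6.9-.43,.062).round(4))
from cell import robot
R=np.array(load("wrist0.npz")["R"])
E
```

```text
[ 0.5987 -0.1599  0.062 ]
[ 0.4892 -0.1832  0.062 ]
[0.5369 0.1053 0.062 ]
[0.433  0.0819 0.062 ]
[ 0.5631 -0.0165  0.062 ]
[ 0.4586 -0.0382  0.062 ]
```

```bash
cat >> h.py <<'E'
from scipy.spatial.transform import Rotation as Ro
class F:  # mould frame
    def __init__(s,px,py,yaw): s.p=np.array([px,py,.09]); s.R=Ro.from_euler('z',yaw).as_matrix(); s.yaw=yaw
    def w(s,x,y,z): return s.p+s.R@np.array([x,y,z])      # pivot frame -> world
    def l(s,X): return s.R.T@(np.asarray(X)-s.p)
    def q(s,tilt=0,roll=0): # tool x = mould x, z down; tilt>0 : fingertips lean to +x
        M=s.R@Ro.from_euler('y',-tilt).as_matrix()@Ro.from_euler('x',roll).as_matrix()@np.diag([1.,-1,-1])
        a=Ro.from_matrix(M).as_quat(); return np.array([a[3],a[0],a[1],a[2]])
E
python3 - <<'E'
from h import *
from cell import robot
f=F(.518,-.060,np.radians(103.1))
P=[(.03,0,.22,0),(.06,-.10,.2,0.),(.06,.1,.2,0.)]
for x,y,z,t in P: print(robot.ik(f.w(x,y,z),f.q(t)))
print(robot.ik(f.w(.115,0,.0),f.q(0)),robot.ik(f.w(-.075,0,.0),f.q(0)))
for i,(x,y,z,t) in enumerate(P):
    robot.movep(f.w(x,y,z),f.q(t)) 
    c=robot.read_camera("wrist"); np.savez(f"w{i}.npz",**c); cv2.imwrite(f"pics/w{i}.png",c["img"][:,:,::-1])
    print(robot.state()["time_s"])
E
```

```text
[-2.91637771e-01  2.70471868e-01  1.25668955e+00 -4.44089210e-16
  1.61443124e+00 -5.20275903e-01]
[-1.61334755e-01  4.47859235e-01  1.04159240e+00 -4.44089210e-16
  1.65214102e+00 -3.89972887e-01]
[-3.51785350e-01  8.73900014e-02  1.54697369e+00 -4.44089210e-16
  1.50722896e+00 -5.80423482e-01]
[-1.34492730e-01  4.55958450e-01  1.66928076e+00 -4.44089210e-16
  1.01635344e+00 -3.63130862e-01] [-4.58526469e-01  5.34967160e-01  1.51103230e+00 -4.44089210e-16
  1.09559320e+00 -6.87164601e-01]
2.2333
2.7917
3.6583
```

View pics/w0.png

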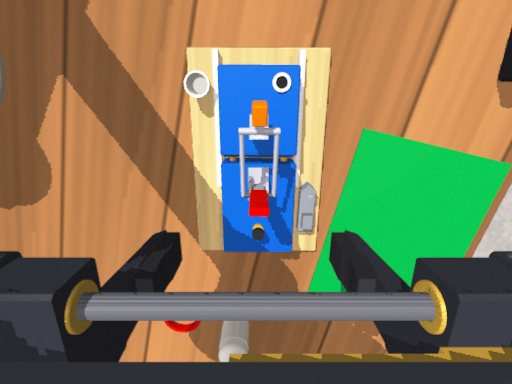

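View pics/w1.png

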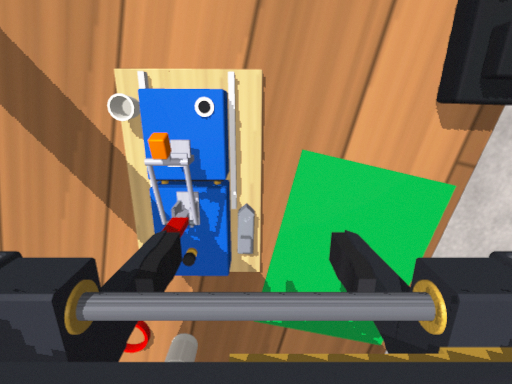

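View pics/w2.png

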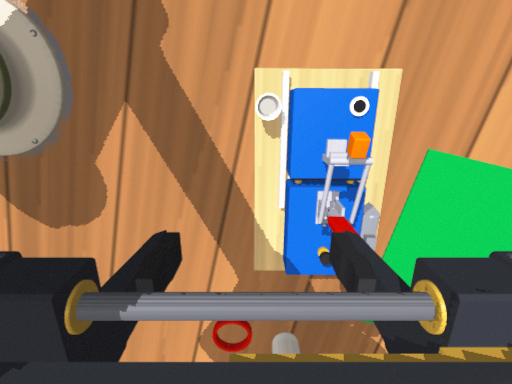

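```bash
python3 - <<'E'
import cv2
for i,(u,v) in enumerate([(190,45),(110,65),(250,65)]):
    a=cv2.imread(f"pics/w{i}.png")[v:v+210,u:u+150]; 
    a=cv2.resize(a,None,fx=2.8,fy=2.8,interpolation=cv2.INTER_CUBIC); cv2.imwrite(f"pics/wz{i}.png",a)
a=cv2.hconcat([cv2.imread(f"pics/wz{i}.png") for i in (1,2)]); cv2.imwrite("pics/wz12.png",a[:, :800])
a=cv2.imread("pics/w0.png")[90:240,210:310]; cv2.imwrite("pics/wz0b.png",cv2.resize(a,None,fx=4,fy=4,interpolation=cv2.INTER_CUBIC))
E
```

```text
(no output)
```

View pics/wz12.png

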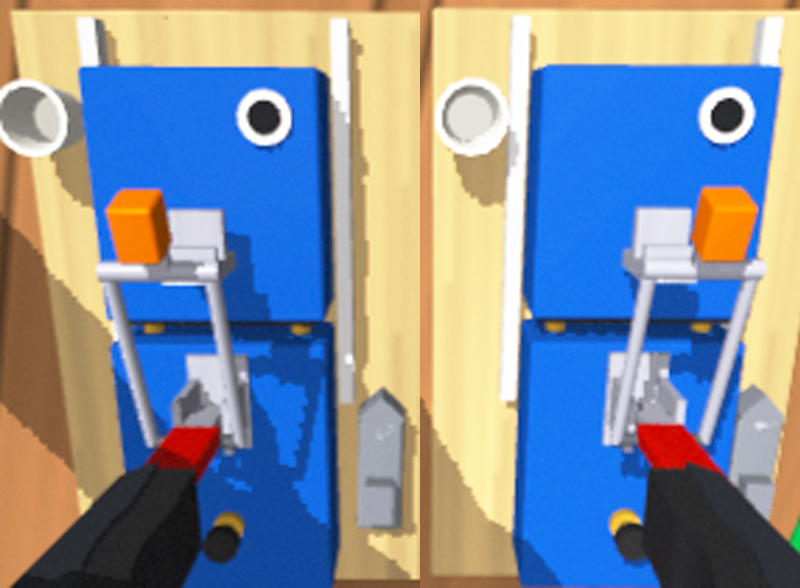

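View pics/wz0b.png

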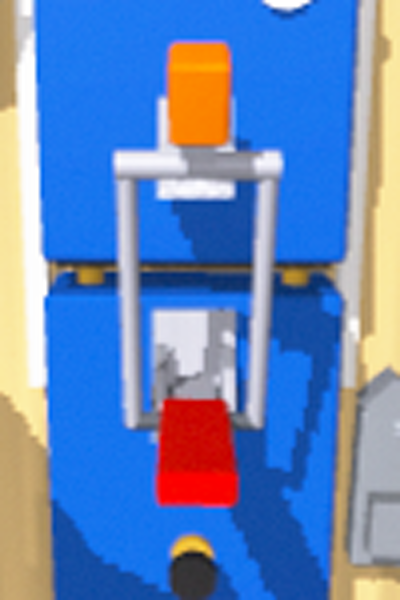

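```bash
python3 - <<'E'
from h import *
for i in range(3):
    c=load(f"w{i}.npz"); img=c["img"]; hsv=cv2.cvtColor(img,cv2.COLOR_RGB2HSV)
    m=cv2.inRange(hsv,(5,180,150),(16,255,255)); 
    n,l,s,ce=cv2.connectedComponentsWithStats(m)
    k=[(s[j],ce[j].round(1)) for j in range(1,n) if 100<s[j][4]<2000 and s[j][2]<40]; print(i,'orange',k)
    m=cv2.inRange(hsv,(0,200,100),(4,255,255))|cv2.inRange(hsv,(176,200,100),(180,255,255))
    n,l,s,ce=cv2.connectedComponentsWithStats(m)
    print('red',[(s[j],ce[j].round(1)) for j in range(1,n) if s[j][4]>80])
c=load("w0.npz"); hsv=cv2.cvtColor(c["img"],cv2.COLOR_RGB2HSV)
for col in (230,240,275,285): print(col,[tuple(int(q) for q in hsv[r,col]) for r in range(150,170)])
for col in (230,240,275,285): print(col,[tuple(int(q) for q in hsv[r,col]) for r in range(244,256)])
E
```

```text
0 orange [(array([252, 106,  15,  20, 265], dtype=int32), array([259.1, 116.3]))]
red [(array([249, 190,  20,  26, 460], dtype=int32), array([258.5, 203.1])), (array([165, 321,  35,  11, 233], dtype=int32), array([182.2, 325.8]))]
1 orange [(array([149, 133,  18,  26, 349], dtype=int32), array([158.3, 146. ]))]
red [(array([164, 218,  24,  16, 265], dtype=int32), array([176.5, 224.7])), (array([124, 321,  26,  32, 315], dtype=int32), array([139.1, 338.3]))]
2 orange [(array([347, 132,  23,  26, 322], dtype=int32), array([357.2, 147.4]))]
red [(array([328, 217,  29,  17, 298], dtype=int32), array([339.4, 224.4])), (array([213, 321,  38,  31, 537], dtype=int32), array([231.6, 336.4]))]
230 [(107, 238, 238), (107, 229, 238), (107, 234, 238), (107, 236, 234), (108, 230, 204), (109, 174, 104), (18, 102, 90), (21, 179, 154), (21, 195, 178), (21, 188, 178), (20, 153, 157), (110, 189, 132), (108, 227, 184), (108, 229, 209), (106, 235, 243), (107, 230, 240), (107, 236, 238), (107, 238, 239), (107, 233, 239), (107, 232, 239)]
240 [(114, 18, 224), (116, 17, 223), (118, 19, 223), (120, 16, 222),
[... 1031 characters left out ...]
227, 162), (113, 147, 144), (10, 100, 117), (13, 145, 142), (13, 145, 139), (13, 146, 138)]
240 [(109, 219, 164), (109, 222, 163), (109, 222, 163), (109, 222, 164), (109, 219, 163), (109, 228, 163), (108, 224, 163), (113, 159, 143), (9, 91, 109), (13, 140, 129), (13, 140, 129), (13, 147, 128)]
275 [(108, 230, 238), (108, 227, 238), (108, 231, 238), (107, 235, 237), (107, 230, 238), (107, 231, 237), (107, 232, 237), (110, 196, 219), (8, 79, 103), (14, 146, 122), (14, 145, 123), (15, 148, 121)]
285 [(109, 227, 191), (107, 232, 237), (108, 228, 238), (108, 228, 237), (107, 228, 238), (107, 228, 238), (106, 244, 237), (111, 192, 221), (9, 88, 101), (14, 145, 120), (13, 146, 119), (14, 147, 120)]
```

```bash
python3 - <<'E'
from h import *
f=F(.518,-.060,np.radians(103.1))
c=load("w0.npz"); hsv=cv2.cvtColor(c["img"],cv2.COLOR_RGB2HSV)
for r,cc in [(251.7,258),(163.7,230),(163.7,285),(154.8,230),(154.8,285)]: print(r,f.l(onz(c,cc,r,.062)).round(4))
col=258
m=cv2.inRange(hsv,(104,180,90),(114,255,255))
for rows in ((70,110,145),(175,200,248)):
  for r in rows:
    x=np.where(m[r,200:310])[0]+200; print(r,x.min(),x.max(),f.l(onz(c,x.min()-.5,r,.062))[:2].round(4),f.l(onz(c,x.max()+.5,r,.062))[:2].round(4))
C=[load(f"w{i}.npz") for i in range(3)]
def z1(x,y):return 110+x/2.8-.32,65+y/2.8-.32
def z2(x,y):return 250+(x-420)/2.8-.32,65+y/2.8-.32
def z0(x,y):return 210+x/4-.38,90+y/4-.38
def T(a,b,d,n):
    o=[]
    if a:o.append((C[0],*z0(*a)))
    if b:o.append((C[1],*z1(*b)))
    if d:o.append((C[2],*z2(*d)))
    X,e=tri(o); print(n,f.l(X).round(4),np.round(e,4))
T((117,163),(99,270),(630,263),'barL'); T((281,163),(231,267),(766,269),'barR')
X,e=tri([(C[0],259.1,116.3),(C[1],158.3,146.),(C[2],357.2,147.4)]);print('tab',f.l(X).round(4),np.round(e,4))
T(None,(143,425+4),(638,427),'lev face tip?')
T((193,577),(224,545),(634,543),'buffer top')
T((135,425),(150,440),(620,440),'armL hinge');T((255,425),(222,440),(708,440),'armR hinge')
E
```

```text
251.7 [-0.1174 -0.0044 -0.028 ]
163.7 [ 0.0263  0.0364 -0.028 ]
163.7 [ 0.0262 -0.0432 -0.028 ]
154.8 [ 0.0393  0.036  -0.028 ]
154.8 [ 0.0392 -0.0428 -0.028 ]
70 218 299 [0.1509 0.0491] [ 0.1508 -0.0582]
110 219 297 [0.1008 0.0499] [ 0.1007 -0.0579]
145 221 295 [0.0533 0.049 ] [ 0.0531 -0.0573]
175 222 294 [0.0095 0.0493] [ 0.0094 -0.0577]
200 223 293 [-0.0293  0.0493] [-0.0294 -0.0578]
248 224 290 [-0.1106  0.0508] [-0.1108 -0.0564]
barL [0.0799 0.0205 0.0432] [0.002  0.0014 0.0015]
barR [ 0.08   -0.0301  0.0461] [0.002  0.0013 0.0014]
tab [ 0.0976 -0.0038  0.0681] [0.0012 0.0017 0.0005]
lev face tip? [0.0098 0.0123 0.0409] [0.0001 0.0001]
buffer top [-0.0762 -0.0045 -0.0081] [0.0006 0.0003 0.0004]
armL hinge [-0.0037  0.0155  0.0249] [0.0014 0.0013 0.0002]
armR hinge [ 0.0009 -0.0209  0.0362] [0.0029 0.0021 0.0008]
```

```bash
cat >> h.py <<'E'
f0=F(.518,-.060,np.radians(103.1)); _p=f0.w(-.003,-.0042,0)
f=F(_p[0],_p[1],np.radians(103.1-.25))
from scipy.optimize import brentq
def hinge(phi): return np.array([-.0199*np.cos(phi)-.0024*np.sin(phi), .0199*np.sin(phi)-.0024*np.cos(phi)])
def loop(bx,bz):
    B=np.array([bx,bz]); phi=brentq(lambda p:np.linalg.norm(B-hinge(p))-.09,.6,2.6)
    d=B-hinge(phi); return phi,np.arctan2(d[1],d[0])
def tcp(bx,bz,loc=(.0273,.0081),off=(.0016,-.008)):
    phi,b=loop(bx,bz); c,s=np.cos(b),np.sin(b)
    return bx+c*loc[0]-s*loc[1]+off[0], bz+s*loc[0]+c*loc[1]+off[1], phi, b
def wf(robot,base): 
    s=robot.state(); return f.R.T@(s["wrist_force"]-base), f.l(s["ee_pos"]), s
E
python3 - <<'E'
from h import *
from cell import robot
for b in [(.083,.0447),(.095,.035),(.095,.0),(.083,0)]: print(b,np.round(tcp(*b),4))
robot.movep(f.w(.1083,0,.13),f.q())
robot.dwell(.3); base=robot.state()["wrist_force"]; np.save("base.npy",base)
robot.move_straight(f.w(.1083,0,.0518),speed=.1)
F_,p,s=wf(robot,base); print(F_.round(2),p.round(4),s["time_s"])
robot.gripper_close(effort=12)
F_,p,s=wf(robot,base); print(F_.round(2),p.round(4),s["time_s"],s["width"])
for n in("wrist","scene"):
    c=robot.read_camera(n); cv2.imwrite(f"pics/g_{n}.png",c["img"][:,:,::-1]); np.savez(f"g_{n}.npz",**c)
a=cv2.imread("pics/g_scene.png")[145:260,190:310]; cv2.imwrite("pics/g_scenez.png",cv2.resize(a,None,fx=5,fy=5,interpolation=cv2.INTER_CUBIC))
E
```

```text
(0.083, 0.0447) [0.1086 0.0521 1.5168 0.281 ]
(0.095, 0.035) [0.122  0.0398 2.0177 0.1789]
(0.095, 0.0) [ 0.125  -0.0058  2.0467 -0.2103]
(0.083, 0) [ 0.113  -0.006   1.4451 -0.2177]
[-0.31 -0.91  0.37] [ 0.1082 -0.0003  0.0523] 5.4917
[0.32 1.17 0.64] [0.1084 0.0002 0.0517] 6.575 0.1788453478292307
```

View pics/g_scenez.png

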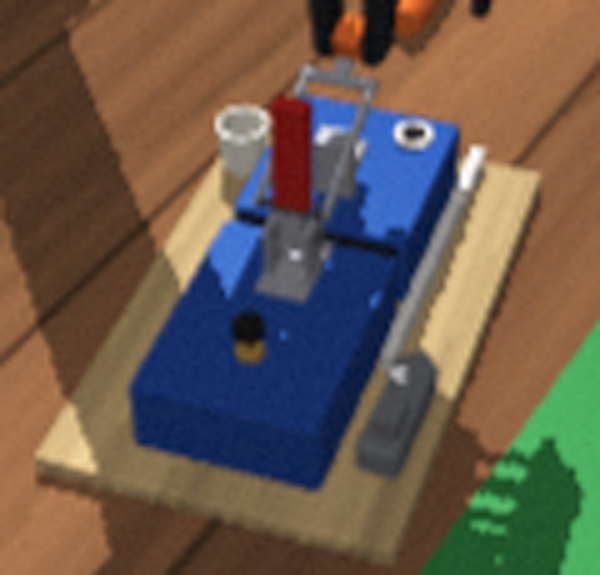

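View pics/g_wrist.png

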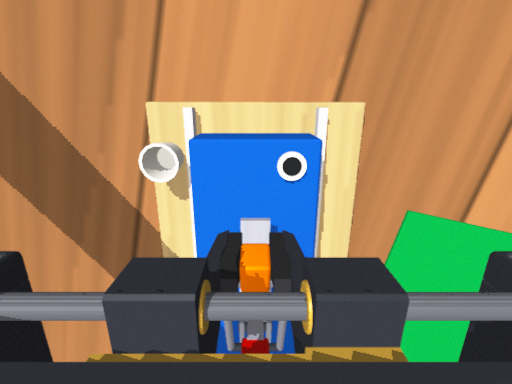

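The tab is held (opening about 15.7 mm for the 16 mm tab), between the pads at about (256,260). Next I pull it out and lower it.

```bash
python3 - <<'E'
from h import *
from cell import robot
base=np.load("base.npy")
robot.dwell(.1)
for b in [(.087,.044),(.091,.042),(.0955,.038),(.0965,.030),(.0965,.022),(.0965,.016),(.0965,.010),(.0965,.005)]:
    x,z,phi,be=tcp(*b)
    robot.move_straight(f.w(x,0,z),speed=.04)
    F_,p,s=wf(robot,base); print(b,F_.round(1),p.round(4),round(phi,2),s["time_s"])
    if np.linalg.norm(F_)>14: print("stop");break
for n in("wrist","scene"):
    c=robot.read_camera(n); cv2.imwrite(f"pics/l_{n}.png",c["img"][:,:,::-1]); np.savez(f"l_{n}.npz",**c)
a=cv2.imread("pics/l_scene.png")[145:260,190:310]; cv2.imwrite("pics/l_scenez.png",cv2.resize(a,None,fx=5,fy=5,interpolation=cv2.INTER_CUBIC))
a=cv2.imread("pics/l_wrist.png")[180:384,180:340]; cv2.imwrite("pics/l_wristz.png",cv2.resize(a,None,fx=2.9,fy=2.9,interpolation=cv2.INTER_CUBIC))
E
```

```text
(0.087, 0.044) [-4.3  2.4 -1.7] [1.122e-01 1.000e-04 5.090e-02] 1.7 7.0417
(0.091, 0.042) [-5.   2.5 -3.1] [1.164e-01 1.000e-04 4.840e-02] 1.88 7.3167
(0.0955, 0.038) [-5.9  2.4 -2.1] [1.213e-01 1.000e-04 4.360e-02] 2.08 7.6417
(0.0965, 0.03) [-0.5  2.4 -0.7] [1.244e-01 1.000e-04 3.320e-02] 2.06 8.0583
(0.0965, 0.022) [4.6 2.9 0. ] [1.256e-01 1.000e-04 2.270e-02] 2.02 8.4667
(0.0965, 0.016) [3.7 3.4 0.8] [1.258e-01 1.000e-04 1.520e-02] 2.02 8.8167
(0.0965, 0.01) [ 2.2  3.2 -0.9] [0.1259 0.     0.0074] 2.04 9.1583
(0.0965, 0.005) [-1.   3.8 -0.4] [ 0.126  -0.      0.0007] 2.08 9.475
```

View pics/l_scenez.png

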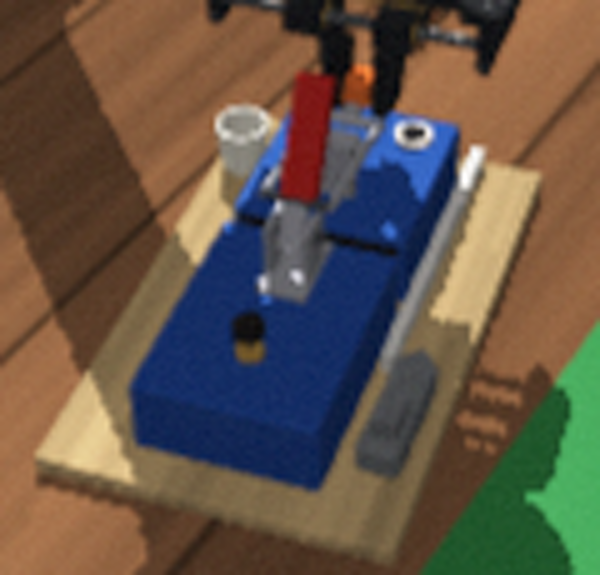

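View pics/l_wristz.png

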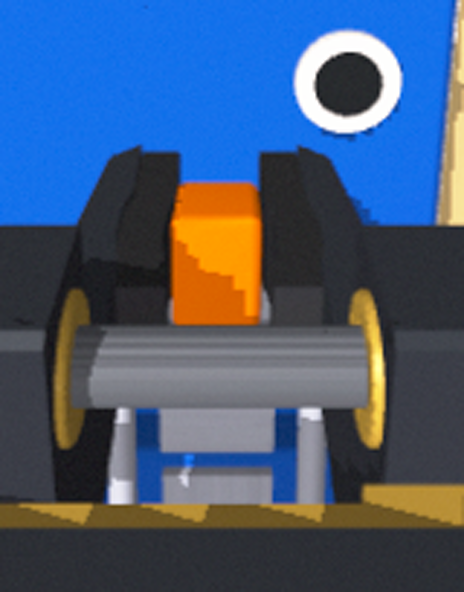

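The lever leans to the keeper and the loop is about level, with no snagging. I'll lower it until the ledge is felt.

```bash
python3 - <<'E'
from h import *
from cell import robot
base=np.load("base.npy")
F0,_,_=wf(robot,base)
bz=.005
while bz>-.007:
    bz-=.001
    x,z,phi,be=tcp(.0965,bz)
    robot.move_straight(f.w(x,0,z),speed=.03)
    F_,p,s=wf(robot,base); print(round(bz,4),F_.round(1),p.round(4),round(phi,2),s["time_s"])
    if F_[2]-F0[2]>4: print("ledge");break
E
```

```text
0.004 [-2.8  3.7  0.4] [ 1.262e-01 -1.000e-04 -4.000e-04] 2.08 9.825
0.003 [-1.8  2.8  0.3] [ 0.1263 -0.     -0.0018] 2.09 10.075
0.002 [-0.8  3.1  0.4] [ 0.1265  0.     -0.0031] 2.1 10.325
0.001 [-0.   2.9 -0.9] [ 0.1265  0.     -0.0044] 2.11 10.575
0.0 [ 0.   2.6 -0.9] [ 0.1265  0.     -0.0057] 2.12 10.825
-0.001 [-1.   2.8  0.3] [ 0.1265  0.     -0.007 ] 2.13 11.075
-0.002 [-1.   3.4  1.5] [ 0.1265  0.     -0.0083] 2.14 11.325
-0.003 [-0.2  3.1  0.5] [ 0.1265  0.     -0.0096] 2.15 11.575
-0.004 [-0.3  3.   0.8] [ 0.1265  0.     -0.0108] 2.17 11.825
-0.005 [-0.9  2.7  0.5] [ 0.1266  0.     -0.0121] 2.18 12.075
-0.006 [-1.8  3.9  0.5] [ 0.1266  0.     -0.0134] 2.19 12.325
-0.007 [-0.9  3.1  1.1] [ 0.1266  0.     -0.0147] 2.21 12.575
```

No ledge has been felt where I expected it, so I'll look.

```bash
python3 - <<'E'
from h import *
from cell import robot
for n in("wrist","scene","top"):
    c=robot.read_camera(n); cv2.imwrite(f"pics/m_{n}.png",c["img"][:,:,::-1]); np.savez(f"m_{n}.npz",**c)
a=cv2.imread("pics/m_scene.png")[150:220,225:295]; A=cv2.resize(a,(580,580),interpolation=cv2.INTER_CUBIC);cv2.imwrite("pics/m_scenez.png",A)
a=cv2.imread("pics/m_wrist.png")[180:384,180:340]; cv2.imwrite("pics/m_wristz.png",cv2.resize(a,None,fx=2.9,fy=2.9,interpolation=cv2.INTER_CUBIC))
E
```

```text
(no output)
```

View pics/m_scenez.png

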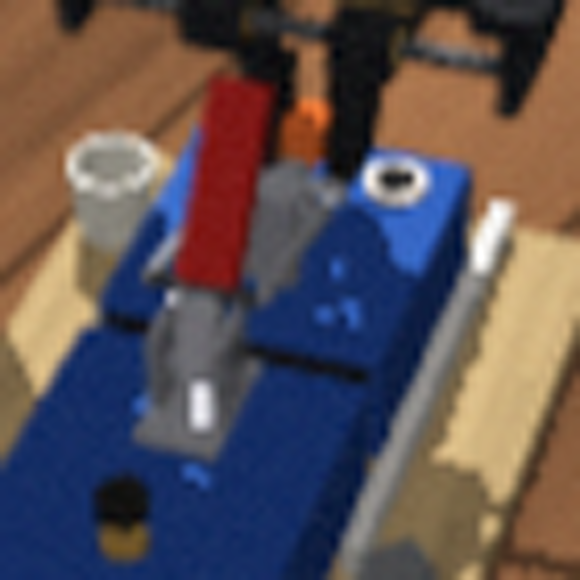

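View pics/m_wristz.png

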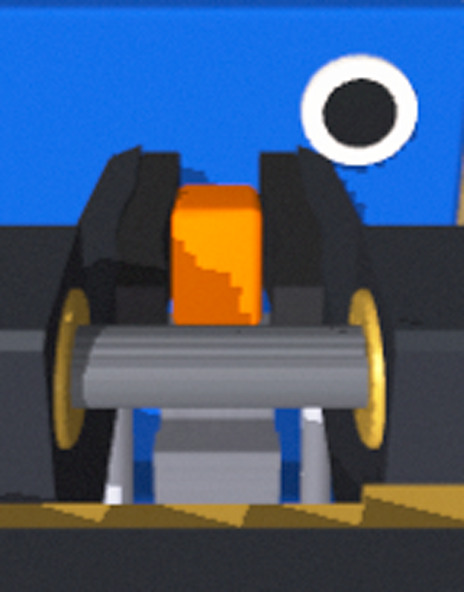

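```bash
python3 - <<'E'
from h import *
c=load("m_scene.npz")
for phi in (1.9,2.,2.1,2.2,2.3): print(phi,np.round(proj(c,f.w(-.092*np.cos(phi),0,.092*np.sin(phi))),1))
print('obs tip 254.2 160.3')
for n,X in dict(pivot=(0,0,0),buf=(-.072,0,-.006),barR=(.0965,-.023,-.007),barRhi=(.0965,-.023,0),barRx=(.1,-.023,0),seat=(.083,0,0),tab=(.125,0,-.004)).items(): print(n,np.round((np.array(proj(c,f.w(*X)))-[225,150])*8.286,0))
# wrist check: outlet ring etc
w=load("m_wrist.npz")
for n,X in dict(tabtop=(.125+0.012,0,.002),ledge_end=(.101,0,-.006),lip_end=(.087,0,.011),barR=(.0965,-.023,-.007)).items(): print(n,np.round((np.array(proj(w,f.w(*X)))-[180,180])*2.9,0))
E
```

```text
1.9 [251.  160.9]
2.0 [252.1 160.2]
2.1 [253.1 159.7]
2.2 [254.  159.6]
2.3 [254.8 159.8]
obs tip 254.2 160.3
pivot [191. 345.]
buf [117. 498.]
barR [340. 205.]
barRhi [340. 190.]
barRx [343. 185.]
seat [268. 200.]
tab [304. 141.]
tabtop [217. 182.]
ledge_end [217. 322.]
lip_end [217. 442.]
barR [328. 337.]
```

```bash
python3 - <<'E'
import cv2
a=cv2.imread("pics/m_scene.png")[155:195,235:285]; cv2.imwrite("pics/m_s2.png",cv2.resize(a,None,fx=14,fy=14,interpolation=cv2.INTER_LANCZOS4))
E
```

```text
(no output)
```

View pics/m_s2.png

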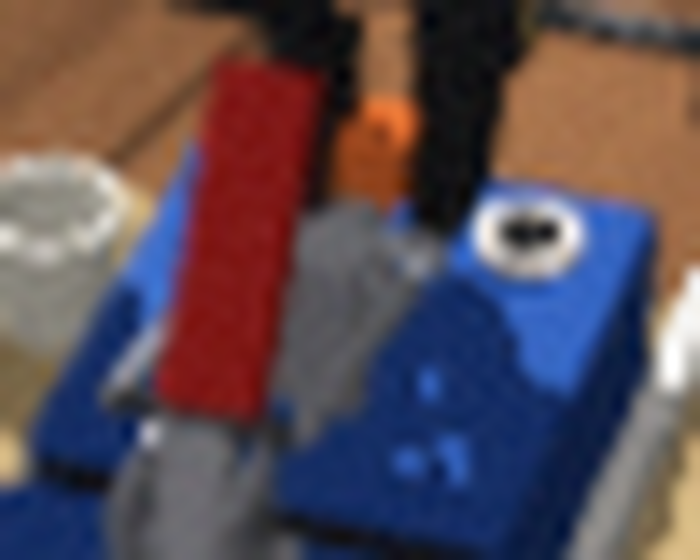

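```bash
python3 - <<'E'
from h import *
from cell import robot
base=np.load("base.npy")
F0,_,_=wf(robot,base)
bz=-.007
while bz>-.012:
    bz-=.001
    x,z,phi,be=tcp(.0955,bz)
    robot.move_straight(f.w(x,0,z),speed=.03)
    F_,p,s=wf(robot,base); print(round(bz,4),F_.round(1),p.round(4),round(phi,2),s["time_s"])
    if F_[2]-F0[2]>4: print("ledge");break
E
```

```text
-0.008 [2.9 3.  6.1] [ 1.261e-01 -1.000e-04 -1.560e-02] 2.17 12.975
ledge
```

```bash
python3 - <<'E'
from h import *
from cell import robot
base=np.load("base.npy")
x,z,phi,be=tcp(.0955,-.0065); robot.move_straight(f.w(x,0,z),speed=.03)
F0,p,s=wf(robot,base); print(F0.round(1),p.round(4))
bx=.0955
while bx>.081:
    bx-=.001
    x,z,phi,be=tcp(bx,-.0065)
    robot.move_straight(f.w(x,0,z),speed=.03)
    F_,p,s=wf(robot,base); print(round(bx,4),F_.round(1),p.round(4),round(phi,2),s["time_s"])
    if F_[0]>10 or abs(F_[2])>7: print("contact");break
for n in("wrist","scene"):
    c=robot.read_camera(n); cv2.imwrite(f"pics/n_{n}.png",c["img"][:,:,::-1]); np.savez(f"n_{n}.npz",**c)
a=cv2.imread("pics/n_scene.png")[155:195,235:285]; A=cv2.resize(a,None,fx=14,fy=14,interpolation=cv2.INTER_CUBIC);cv2.imwrite("pics/n_scenez.png",A)
E
```

```text
[ 4.9  1.7 -0.7] [ 0.1261  0.0002 -0.0143]
0.0945 [ 7.   1.3 -0.7] [ 0.1253  0.0002 -0.0146] 2.1 13.475
0.0935 [ 8.   1.4 -1.8] [ 0.1244  0.0002 -0.0147] 2.05 13.725
0.0925 [7.9 2.5 0. ] [ 0.1234  0.0002 -0.0148] 2.01 13.975
0.0915 [ 8.2  1.9 -0.6] [ 0.1224  0.0002 -0.0149] 1.96 14.225
0.0905 [ 6.8  1.5 -0.6] [ 0.1214  0.0002 -0.015 ] 1.91 14.475
0.0895 [ 6.9  1.8 -0.6] [ 0.1203  0.0002 -0.015 ] 1.86 14.725
0.0885 [7.3 1.9 0.1] [ 0.1193  0.0002 -0.0151] 1.81 14.975
0.0875 [ 7.3  1.4 -0.3] [ 0.1183  0.0002 -0.0151] 1.77 15.225
0.0865 [ 6.   2.1 -0.6] [ 0.1173  0.0002 -0.0151] 1.72 15.475
0.0855 [ 6.4  1.5 -0.5] [ 0.1163  0.0002 -0.0151] 1.67 15.725
0.0845 [ 6.8  1.1 -0.7] [ 0.1152  0.0002 -0.0151] 1.62 15.975
0.0835 [6.3 1.6 0.2] [ 0.1142  0.0002 -0.015 ] 1.56 16.225
0.0825 [ 6.6  2.2 -0.4] [ 0.1133  0.0002 -0.015 ] 1.51 16.475
0.0815 [ 6.3  2.6 -0.7] [ 0.1123  0.0002 -0.015 ] 1.46 16.725
0.0805 [ 6.7  2.  -1.2] [ 0.1113  0.0003 -0.0149] 1.4 16.975
```

View pics/n_scenez.png

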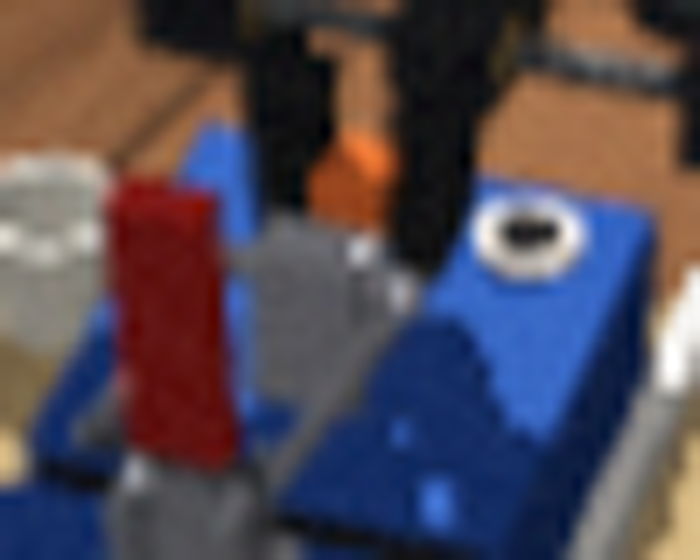

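View pics/n_wrist.png

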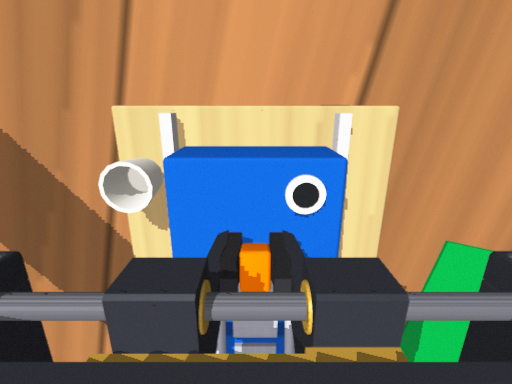

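```bash
python3 - <<'E'
from h import *
c=load("n_scene.npz")
for phi in (1.1,1.2,1.3,1.4,1.5): 
    print(phi,np.round((np.array(proj(c,f.w(-.092*np.cos(phi)+.005*np.sin(phi),0,.092*np.sin(phi)+.005*np.cos(phi))))-[235,155])*14-0,0), np.round((np.array(proj(c,f.w(-.092*np.cos(phi)-.005*np.sin(phi),0,.092*np.sin(phi)-.005*np.cos(phi))))-[235,155])*14,0))
for n,X in dict(seat=(.083,0,0),barR=(.0805,-.023,-.0),barR2=(.0845,-.023,0),liptopR=(.087,-.012,.011),liptopL=(.087,.012,.011)).items(): print(n,np.round((np.array(proj(c,f.w(*X)))-[235,155])*14,0))
E
```

```text
1.1 [105. 300.] [ 89. 348.]
1.2 [120. 259.] [104. 304.]
1.3 [136. 221.] [119. 262.]
1.4 [153. 186.] [135. 224.]
1.5 [169. 155.] [151. 189.]
seat [313. 268.]
barR [411. 296.]
barR2 [417. 285.]
liptopR [372. 228.]
liptopL [266. 206.]
```

The bar end is at about (405,290) in the crop, where it should be for a bar at throat height. The lever is at about 1.43 rad. I'll go on to the post.

```bash
python3 - <<'E'
from h import *
from cell import robot
base=np.load("base.npy")
bx=.0805
while bx>.074:
    bx-=.0007
    x,z,phi,be=tcp(bx,-.0065)
    robot.move_straight(f.w(x,0,z),speed=.03)
    F_,p,s=wf(robot,base); print(round(bx,4),F_.round(1),p.round(4),round(phi,2),s["time_s"])
    if F_[0]>10.5 or abs(F_[2])>7: print("contact");break
E
```

```text
0.0798 [ 6.8  2.4 -0.5] [ 0.1107  0.0003 -0.0148] 1.36 17.325
0.0791 [ 7.8  2.4 -1.2] [ 0.1101  0.0003 -0.0148] 1.32 17.575
0.0784 [10.7  0.9 -0.5] [ 0.11    0.0003 -0.0147] 1.27 17.825
contact
```

```bash
python3 - <<'E'
from h import *
from cell import robot
base=np.load("base.npy")
robot.dwell(.3)
F_,p,s=wf(robot,base); print(F_.round(1),p.round(4))
robot.open_gripper()
F_,p,s=wf(robot,base); print(F_.round(1),p.round(4),s["time_s"],s["width"])
robot.move_straight(f.w(.113,0,.06),speed=.15)
robot.move_straight(f.w(.10,0,.16),speed=.3)
print(robot.state()["time_s"])
for n in("wrist","scene"):
    c=robot.read_camera(n); cv2.imwrite(f"pics/o_{n}.png",c["img"][:,:,::-1]); np.savez(f"o_{n}.npz",**c)
a=cv2.imread("pics/o_scene.png")[155:195,235:285]; A=cv2.resize(a,None,fx=14,fy=14,interpolation=cv2.INTER_CUBIC);cv2.imwrite("pics/o_scenez.png",A)
E
```

```text
[10.8  0.7 -1.6] [ 0.1099  0.0003 -0.0147]
[0.5 0.3 0.3] [ 0.1085  0.     -0.0143] 19.2583 0.9983556300043892
20.3917
```

View pics/o_scenez.png

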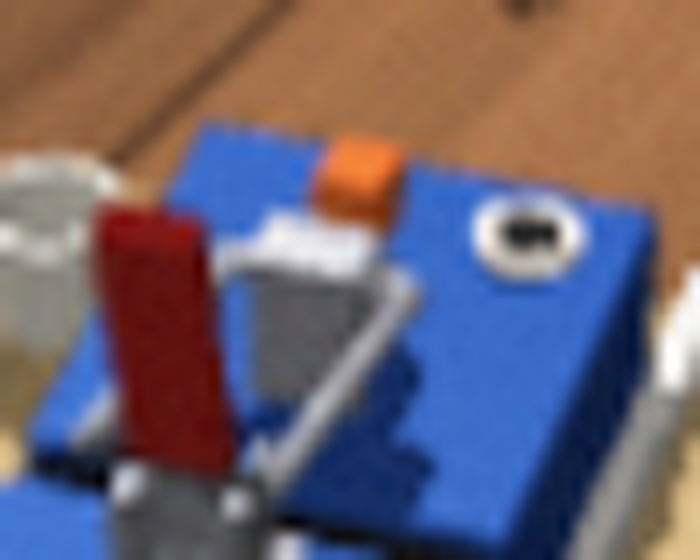

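View pics/o_wrist.png

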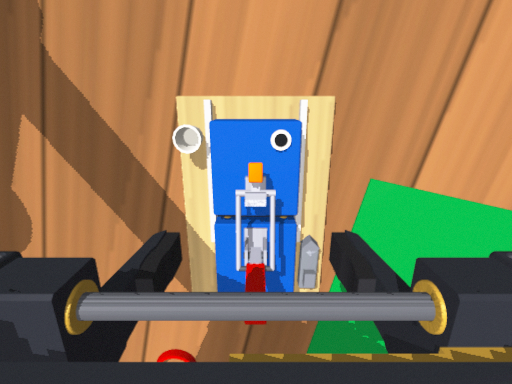

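```bash
python3 - <<'E'
import cv2
from h import *
a=cv2.imread("pics/o_wrist.png")[155:285,215:300]; cv2.imwrite("pics/o_wz.png",cv2.resize(a,None,fx=4.6,fy=4.6,interpolation=cv2.INTER_CUBIC))
c=load("o_wrist.npz")
for n,X in dict(seat=(.080,0,0),lipend=(.084,0,.011),ledgeend=(.098,0,-.006),b_in=(.080,.023,-.002),b_over=(.080,.023,.015)).items(): print(n,np.round((np.array(proj(c,f.w(*X)))-[215,155])*4.6,0))
E
```

```text
seat [185. 179.]
lipend [185. 177.]
ledgeend [185. 104.]
b_in [ 95. 176.]
b_over [ 90. 198.]
```

View pics/o_wz.png

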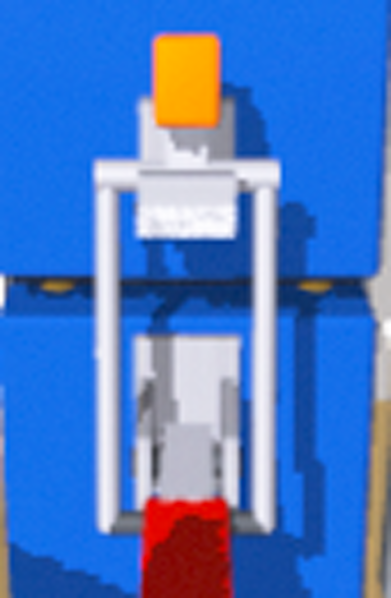

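The keeper's lip at (185,170) covers the middle of the bar while its ends show on either side. The bar is hooked and the lever is at about 1.33 rad. Now I'll close the fingers and swing the lever down.

```bash
cat >> h.py <<'E'
def corner(phi,r=.077,d=.005): return -r*np.cos(phi)+d*np.sin(phi)+.009, r*np.sin(phi)+d*np.cos(phi)
E
python3 - <<'E'
from h import *
from cell import robot
robot.gripper_close(effort=20)
x,z=corner(1.30)
robot.movep(f.w(.05,0,.13),f.q())
robot.move_straight(f.w(x+.03,0,z),speed=.15)
robot.dwell(.3); base=robot.state()["wrist_force"]; np.save("base2.npy",base)
print(robot.state()["time_s"],robot.state()["width"])
robot.move_straight(f.w(x+.010,0,z),speed=.1)
for dx in np.arange(.008,-.0061,-.002):
    robot.move_straight(f.w(x+dx,0,z),speed=.05)
    F_,p,s=wf(robot,base); print(round(dx,4),F_.round(1),p.round(4),s["time_s"])
    if F_[0]>2: print("lever");break
phi=1.30 + dx/.077*-1*-1
np.save("phi.npy",phi)
E
```

```text
22.9917 0.003803632374575378
0.008 [1.5 0.  0.1] [0.0014 0.     0.0755] 23.5917
0.006 [ 1.3 -0.1  0.6] [-0.0007  0.      0.0755] 23.8417
0.004 [ 3.4 -0.3 -1.8] [-0.0025  0.0001  0.0753] 24.0917
lever
```

```bash
python3 - <<'E'
from h import *
from cell import robot
base=np.load("base2.npy")
phi=1.34
while phi>.32:
    phi-=.06
    x,z=corner(phi)
    robot.move_straight(f.w(x,0,z),speed=.06)
    F_,p,s=wf(robot,base); print(round(phi,3),F_.round(1),p.round(4),s["time_s"])
    if np.linalg.norm(F_)>14: print("stop");break
np.save("phi.npy",phi)
for n in("scene",):
    c=robot.read_camera(n); cv2.imwrite(f"pics/p_{n}.png",c["img"][:,:,::-1])
a=cv2.imread("pics/p_scene.png")[145:225,215:295]; A=cv2.resize(a,None,fx=7,fy=7,interpolation=cv2.INTER_CUBIC);cv2.imwrite("pics/p_scenez.png",A)
E
```

```text
1.28 [ 2.8 -0.5 -1.4] [-0.0084  0.0001  0.0751] 24.3417
1.22 [ 3.6  1.3 -0.8] [-0.0129  0.0001  0.074 ] 24.5917
1.16 [ 3.7 -0.1 -0.1] [-0.0172  0.      0.0726] 24.8417
1.1 [ 3.4  0.9 -1.1] [-0.0215  0.      0.0709] 25.0917
1.04 [ 3.7  0.1 -0.1] [-0.0257 -0.      0.069 ] 25.3417
0.98 [3.6 0.5 0. ] [-0.0298 -0.      0.0668] 25.5917
0.92 [ 3.7  0.6 -0.5] [-0.0337 -0.      0.0644] 25.8417
0.86 [ 3.9 -0.6 -0.1] [-0.0375 -0.0001  0.0617] 26.0917
0.8 [ 4.4 -0.6  0.3] [-0.0411 -0.0001  0.0588] 26.3417
0.74 [2.4 0.3 0.5] [-0.0446 -0.0001  0.0557] 26.5917
0.68 [ 3.1 -0.1  0.2] [-0.0479 -0.0001  0.0524] 26.8417
0.62 [ 2.5  0.4 -0.4] [-0.051  -0.0001  0.0489] 27.0917
0.56 [ 1.9 -0.4  0.1] [-0.0539 -0.      0.045 ] 27.3417
0.5 [1.7 0.2 0.6] [-0.0565 -0.      0.0411] 27.5917
0.44 [ 1.4 -0.3  1.4] [-0.0588  0.      0.0371] 27.8417
0.38 [1.1 0.1 0.6] [-0.0609  0.      0.033 ] 28.0917
0.32 [ 0.  -0.4 -0.2] [-0.0627  0.      0.0287] 28.3417
```

View pics/p_scenez.png

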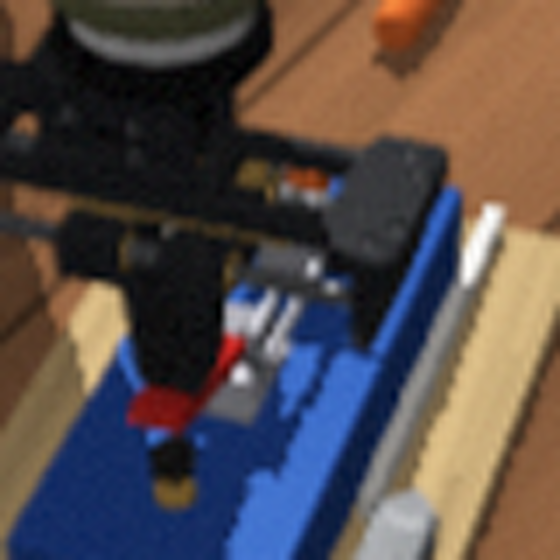

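```bash
python3 - <<'E'
from h import *
from cell import robot
base=np.load("base2.npy")
robot.dwell(.2)
for i in range(4):
    F_,p,s=wf(robot,base); print(F_.round(1),p.round(4)); robot.dwell(.05)
c=robot.read_camera("wrist"); cv2.imwrite("pics/p_wrist.png",c["img"][:,:,::-1]); np.savez("p_wrist.npz",**c)
E
```

```text
[ 1.7 -0.7 -0.2] [-0.0626  0.      0.0289]
[1.6 0.5 0.4] [-0.0625  0.      0.0289]
[ 0.6  0.3 -0.2] [-0.0625  0.      0.029 ]
[-0.5  0.2 -1.1] [-0.0625  0.      0.029 ]
```

View pics/p_wrist.png

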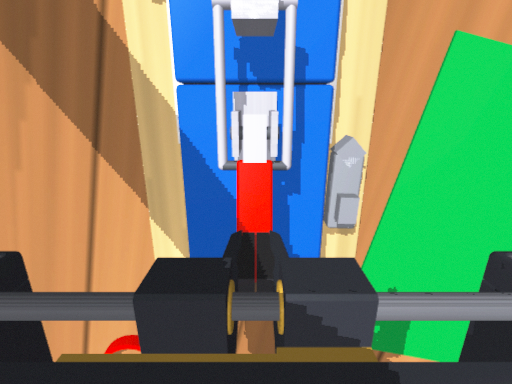

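The parting gap at row 82 is now a thin line and the bar still sits under the lip, so the latch is drawing the halves together. I'll go on with finer steps.

```bash
python3 - <<'E'
from h import *
from cell import robot
base=np.load("base2.npy")
phi=.32
while phi>-.10:
    phi-=.03 if phi>.13 else .012
    x,z=corner(phi)
    robot.move_straight(f.w(x,0,z),speed=.05)
    F_,p,s=wf(robot,base); print(round(phi,3),F_.round(1),p.round(4),s["time_s"])
    if F_[2]>6 and phi<.14: print("buffer?");break
    if np.linalg.norm(F_)>14: print("stop");break
np.save("phi.npy",phi)
E
```

```text
0.29 [ 0.1 -0.6 -0.3] [-0.0634 -0.      0.0268] 29.0917
0.26 [-0.5 -1.2  0.2] [-0.0642 -0.      0.0245] 29.3417
0.23 [ 1.3  0.2 -0.4] [-0.0649  0.      0.0223] 29.5917
0.2 [ 1.1 -0.4  0.4] [-0.0655  0.      0.02  ] 29.8417
0.17 [0.4 0.6 0.5] [-0.0661  0.0001  0.0178] 30.0917
0.14 [0.6 0.  0.2] [-0.0666  0.      0.0156] 30.3417
0.11 [ 0.5  0.4 -0.6] [-0.067   0.      0.0132] 30.5917
0.098 [0.4 0.  0.6] [-0.0671  0.      0.0125] 30.8417
0.086 [ 0.2  0.  -0.5] [-0.0673  0.      0.0116] 31.0917
0.074 [ 0.6 -0.1  0.2] [-0.0674  0.      0.0106] 31.3417
0.062 [0.9 0.2 0.3] [-0.0676 -0.      0.0097] 31.5917
0.05 [ 1.4  0.6 -0.3] [-0.0677  0.      0.0088] 31.8417
0.038 [ 0.7 -0.5 -1.7] [-0.0677  0.      0.0078] 32.0917
0.026 [ 0.6 -0.1 -0.1] [-0.0678  0.      0.0069] 32.3417
0.014 [1.5 1.3 4.6] [-0.0679 -0.0001  0.0064] 32.5917
0.002 [ 2.   2.8 11. ] [-0.068  -0.0001  0.0062] 32.8417
buffer?
```

```bash
python3 - <<'E'
from h import *
from cell import robot
base=np.load("base2.npy")
c=robot.read_camera("wrist"); cv2.imwrite("pics/q_wrist.png",c["img"][:,:,::-1]); np.savez("q_wrist.npz",**c)
c=robot.read_camera("scene"); cv2.imwrite("pics/q_scene.png",c["img"][:,:,::-1])
a=cv2.imread("pics/q_scene.png")[145:225,215:295]; A=cv2.resize(a,None,fx=7,fy=7,interpolation=cv2.INTER_CUBIC);cv2.imwrite("pics/q_scenez.png",A)
for i in range(4):
    F_,p,s=wf(robot,base); print(F_.round(1),p.round(4)); robot.dwell(.05)
E
```

```text
[ 3.1  2.1 11.2] [-0.068  -0.0001  0.0062]
[ 3.7  3.6 10.2] [-0.068  -0.0001  0.0062]
[ 2.5  2.8 11.2] [-0.068  -0.0001  0.0062]
[ 2.7  1.9 11. ] [-0.068  -0.0001  0.0062]
```

View pics/q_wrist.png

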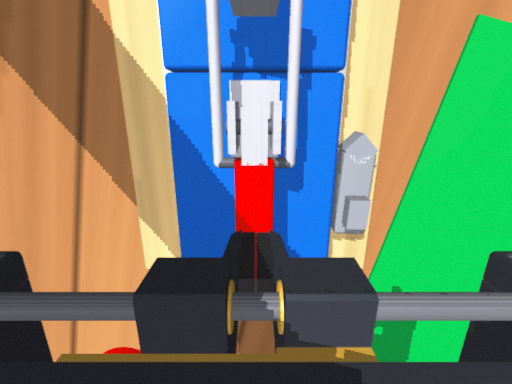

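View pics/q_scenez.png

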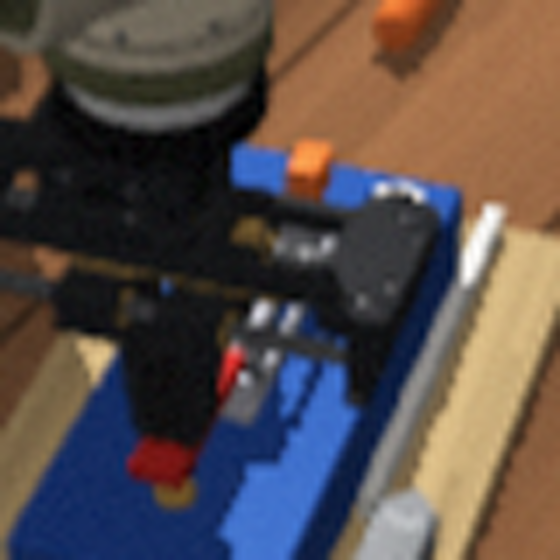

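The halves are shut (thin line at row 71) and the lever is on the buffer at about 11 N. I'll press on to 15–20 N.

```bash
python3 - <<'E'
from h import *
from cell import robot
base=np.load("base2.npy")
phi=float(np.load("phi.npy")); x,z=corner(phi)
for k in range(8):
    z-=.0004
    robot.move_straight(f.w(x,0,z),speed=.01); robot.dwell(.1)
    F_,p,s=wf(robot,base); print(F_.round(1),p.round(4),s["time_s"])
    if F_[2]>16.2: break
a=[]
for i in range(6):
    robot.dwell(.1); a.append(wf(robot,base)[0][2])
print(np.round(a,1))
robot.move_straight(f.w(x,0,.03),speed=.08)
robot.move_straight(f.w(x+.03,0,.16),speed=.25)
c=robot.read_camera("wrist"); cv2.imwrite("pics/r_wrist.png",c["img"][:,:,::-1]); np.savez("r_wrist.npz",**c)
robot.movep(f.w(.06,.1,.22),f.q())
c=robot.read_camera("scene"); cv2.imwrite("pics/r_scene.png",c["img"][:,:,::-1])
a=cv2.imread("pics/r_scene.png")[145:225,215:295]; A=cv2.resize(a,None,fx=7,fy=7,interpolation=cv2.INTER_CUBIC);cv2.imwrite("pics/r_scenez.png",A)
print(robot.state()["time_s"])
E
```

```text
[ 3.   4.6 14. ] [-0.068  -0.0001  0.0061] 33.4917
[ 4.3  4.2 17.1] [-0.068  -0.0001  0.0061] 33.8417
[17.9 17.1 17.5 16.9 16.3 17. ]
36.35
```

View pics/r_wrist.png

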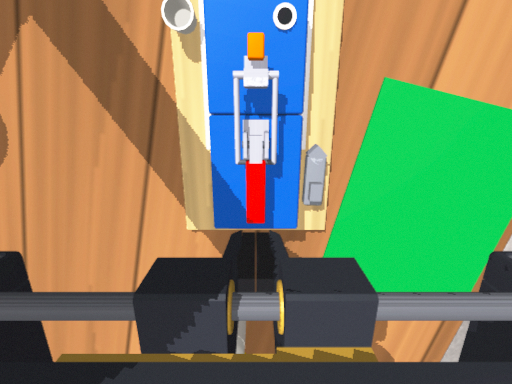

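View pics/r_scenez.png

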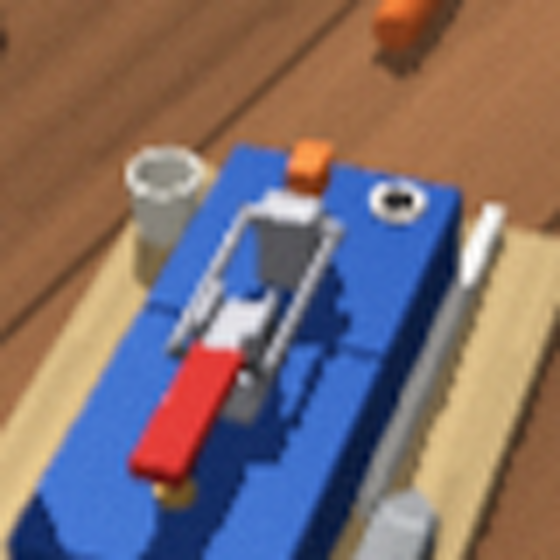

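The lever lies on its buffer and stays there. The parting line is closed and the bar is under the lip. One check of the other things before handing in.

```bash
python3 - <<'E'
from h import *
from cell import robot
c=robot.read_camera("scene")["img"].astype(int); a=np.array(load("scene0.npz")["img"]).astype(int)
d=np.abs(c-a).sum(2)
for n,(u0,v0,u1,v1) in dict(ship=(308,118,372,160),driver=(254,122,290,158),glue=(170,260,202,308),ring=(138,260,174,290),rack=(116,316,190,376),casting=(260,214,280,242),cup=(231,164,247,184)).items(): print(n,(d[v0:v1,u0:u1]>90).mean().round(3))
robot.finish_job()
E
```

```text
ship 0.0
driver 0.033
glue 0.209
ring 0.224
rack 0.446
casting 0.0
cup 0.219
the job is handed in; nothing more can be done
```

View pics/r_scene.png

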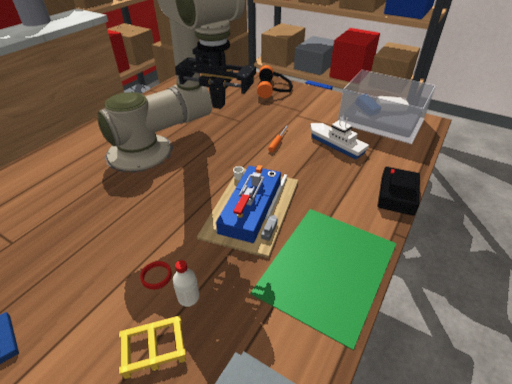

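The mould is latched shut and the job is handed in; the robot's clock read about 36 s of the allowed 61 s. I hooked the bar under the keeper's lip and back to the post, felt at about 10.7 N. I then released the tab and swung the lever down over centre with closed fingers. I pressed it onto its buffer at 16–18 N on the wrist sensor for about 0.6 s and drew clear.

**Last checks:**
- The final pictures show the lever down on the buffer, the parting line closed, the bar under the lip and the gripper well clear.
- In the last scene picture all the other things stand at the same pixel positions as at the start: ring (156,275), bottle (186,285), rack (152,345), ship, driver, casting and cup.

**Checks that failed or disagreed:**
- The bar met the ledge about 6 mm lower than my loop geometry predicted. I trusted the feel, and the later pictures showed the bar seated.
- Closing force on the lever read near 0 N over the last part of the swing, instead of the stated 3–8 N. The pictures showed the halves drawing together all the same.
- My automatic before/after picture comparison flagged the bottle, ring, rack and cup (about 20–45 % of pixels changed) just before hand-in. I only looked into it afterwards. Since their positions match, I put it down to changed shadows, and for the cup to the lever and arm having moved.

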